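# Stroke the spice caddy's lids shut

## Robot

A 6-joint arm with a two-finger parallel gripper is mounted at the origin on a cart in front of the work surface, level with it; the furniture and walls round the work are solid. World frame = base frame: x ahead of the robot, y to its left, z up, the work surface at z = 0. Lengths are in mm, angles in rad, forces in N, time in s.
With the tool pointing down it reaches from about 275 to 1000 mm from the base axis. Payload 8.4 kg.
Tool frame: the origin (TCP) lies midway between the tips of the shut fingers; the grasp point (between the pads) lies 19 mm behind it (r.grip_point_offset is the distance from the TCP to the grasp point, in mm); z points along the fingers, x is the direction in which the jaws open and shut, and the axes are right-handed (so a half turn about z gives the same grasp; the last joint's range is limited). The gripper opens to 85 mm and grips with 20 to 120 N. Pads are 22 mm wide; open, the fingers measure 114 mm over their backs; the gripper's body (76 mm by 85 mm) begins 54 mm behind the grasp point. The pads swing forward as they close: fully open they stand 13 mm farther back than shut.
Start: joints at [1.128, 0.353, 1.633, -0, 1.155, -0.002], TCP at [266.663, 565.26, 231.281] pointing down, gripper open.
Joint ranges: [-2.63, 2.63], [-0.92, 2.1], [0.06, 2.66], [-1.3, 4.44], [0, 2.69], [-3.02, 3.02]. Speed limits (rad/s): [2.22, 2.22, 2.79, 3.14, 3.14, 3.14].

## Interface

Orientations are given as [roll, pitch, yaw] about the fixed x, y, z axes, in that order (R = Rz(yaw) Ry(pitch) Rx(roll)).
In Python, from rig import monitor, vision, sign_off, r gives the robot as it stands.
- The arm moves only by the shell command python3 -m inch 'ROWS' [FORCE]. ROWS is JSON, a list of rows, each an object with "dp": the shift along the tool's x, y, z in mm, a list of three; "angular": the turn, a rotation vector about the tool's x, y, z in rad, a list of three; "fingers": the closure in counts, from 0 (fully open) to 255 (shut). A call has 1 to 12 rows; each row is the pose to reach, as a shift and turn from the pose commanded when the call began, along the tool's axes at that moment; what a row does not reach only later rows make up. A row lasts 1/12 s, in which the tool goes at most 41.7 mm and 7.16 degrees, less where a joint would pass 70% of its speed; a pose out of reach is approached as far as the arm can. A call with a gripper value outside its range is refused whole. The fingers move at their own pace and stop on an object; FORCE is the grip in N (left out, the last holds). Time passes only in rows, so rows that repeat a pose let the fingers close. It gives the time, the measured TCP pose, the force and the opening at its end, in the units of the state.
- monitor.sense(): the state, without advancing time (a new reading comes with each control period).
- vision.grab_frame(name): name is "side" or "top" or "wrist"; returns (picture, depth): 384x512x3 uint8, blue, green, red; 384x512 float32, mm along the optical axis (not along the pixel's ray), 0 where there is no reading.
- vision.camera_params(name): a dict with "fx", "fy", "cx", "cy" (pixels), "distortion" ([k1, k2, p1, p2, k3] as OpenCV has them; the pictures are not rectified), "R" (3x3) and "t" (3): a world point X has camera coordinates R X + t. Camera axes: x right, y down, z forward; pixel columns grow to the right and rows downward; lengths in mm; the calibration is good to about 2 mm. A picture is of the moment at which its call begins: read the wrist's pose just before it. camera_params takes no time and is no camera call; for the wrist camera it gives the pose at the moment of the call.
- sign_off(): hands the job in, once; it reports no verdict.
The state is a dict: "clock": time; "qpos": joint angles; "qvel": joint speeds; "joint_efforts": joint torques, N m; "eef_pos": TCP position; "tcp_rot": TCP orientation; "contact_force": force on the tool from outside, world axes, zero at the start; "wrist_torque": the same for the moment, N m; "opening": opening from 0.0 (shut) to 1.0 (fully open).
Only numpy, scipy, OpenCV 4.12 (cv2) and the standard library are available. Lean on these libraries where they do the work, as an engineer would, in place of code of your own. Each camera call takes 0.05 s, during which the arm holds its last target.

## Task

Shut the spice caddy: starting from its dark wooden end, stroke the fingertips lightly along the row towards the light end, so that the five open lids go down one after another, and stay down on the row until the last lid is shut. Only touch the caddy, without lifting it or pushing it out of its place, and leave the tin, jar lid, cork and matchbox around it alone. Finish with all five lids shut and the hand clear.

Things in the scene. Friction and masses are not known exactly. Their poses are not given: they have to be found in the camera images.
- caddy: spice caddy standing loose on rubber feet, about 0.9 kg: a light-wood box 72 mm wide (its x), 275 mm long (its y) and 40 mm high (its z, up). Origin: on its underside, at the middle of the row of five compartments, which lie side by side along y from y = -110 to +110 mm, 44 mm each. At the -y end is a solid dark-wood finger rest (35 mm long, full width), at the +y end a solid light-wood block (20 mm long); the tops of both are level with the shut lids, 40 mm above the table.
- rest_top (a point): centre of the top face of the dark-wood finger rest, 35 x 72 mm, 40 mm above the table, y = -127.5 mm in the caddy's frame
- end_top (a point): centre of the top face of the light-wood end block, 20 x 72 mm, 40 mm above the table, y = +120 mm in the caddy's frame
- lid_1 (a joint): white flip lid no. 1 from the dark end (red dot), 70 x 41 x 5 mm; value = how far it stands open in rad, 0 = shut and level. It hinges on its edge nearest the dark finger rest (y = -110 mm in the caddy's frame, 37.5 mm up) and its free edge, on the light end's side, stands up. It stays where it is left (friction; under 1 N at the free edge shuts it) and a fingertip drawn over it towards the light end presses it down.
- lid_2 (a joint): white flip lid no. 2 from the dark end (yellow dot), 70 x 41 x 5 mm; value = how far it stands open in rad, 0 = shut and level. It hinges on its edge nearest the dark finger rest (y = -66 mm in the caddy's frame, 37.5 mm up) and its free edge, on the light end's side, stands up. It stays where it is left (friction; under 1 N at the free edge shuts it) and a fingertip drawn over it towards the light end presses it down.
- lid_3 (a joint): white flip lid no. 3 from the dark end (green dot), 70 x 41 x 5 mm; value = how far it stands open in rad, 0 = shut and level. It hinges on its edge nearest the dark finger rest (y = -22 mm in the caddy's frame, 37.5 mm up) and its free edge, on the light end's side, stands up. It stays where it is left (friction; under 1 N at the free edge shuts it) and a fingertip drawn over it towards the light end presses it down.
- lid_4 (a joint): white flip lid no. 4 from the dark end (blue dot), 70 x 41 x 5 mm; value = how far it stands open in rad, 0 = shut and level. It hinges on its edge nearest the dark finger rest (y = 22 mm in the caddy's frame, 37.5 mm up) and its free edge, on the light end's side, stands up. It stays where it is left (friction; under 1 N at the free edge shuts it) and a fingertip drawn over it towards the light end presses it down.
- lid_5 (a joint): white flip lid no. 5 from the dark end (copper dot), 70 x 41 x 5 mm; value = how far it stands open in rad, 0 = shut and level. It hinges on its edge nearest the dark finger rest (y = 66 mm in the caddy's frame, 37.5 mm up) and its free edge, on the light end's side, stands up. It stays where it is left (friction; under 1 N at the free edge shuts it) and a fingertip drawn over it towards the light end presses it down.
- tin_spice: small round spice tin with a grey lid, 49 mm across, 72 mm high, loose, stands upright beyond the caddy; origin under its centre
- jar_lid: grey metal jar lid, 63 mm across, 15 mm high, loose, lies beyond the caddy; origin under its centre
- cork: cork, 31 mm across, 28 mm high, loose, stands beyond the caddy; origin under its centre
- matchbox: plain matchbox, 36 x 56 x 16 mm, loose, lies on the robot's side of the caddy; origin under its centre

How it is judged:
By the outcome, as a careful person would: the job done as asked, in the order asked, and still so for the second after the job is handed in, with the robot touching nothing.
It also fails if it takes over 40 s, if anything falls off the work surface, if the arm or the gripper's body presses on something with over 40 N, if the wrist force passes 120 N, or if a joint passes its speed limit or range.

## Working session

There is one attempt and no reset: what is moved stays moved. The work goes in short steps, Python scripts to look and compute and a shell command to move; the robot and the scene stay as the last step left them, time stands still between calls to the robot, and variables do not carry over. Pictures are saved under pics/ and viewed, and the job is handed in when it is done.

```bash
mkdir -p pics; ls
python3 - <<'E'
from rig import monitor, vision, r
import cv2,numpy as np
print(monitor.sense())
for n in ["side","top"]:
    p,d=vision.grab_frame(n); cv2.imwrite(f"pics/{n}0.png",p); np.save(f"pics/{n}0.npy",d)
    print(n,vision.camera_params(n))
E
```

```text
pics
{'clock': 0.0, 'qpos': array([ 1.12757085e+00,  3.53678773e-01,  1.63416878e+00,  2.78558626e-06,
        1.15522799e+00, -2.42087753e-03]), 'qvel': array([-0.00056372, -0.00040301,  0.00022143, -0.00171475,  0.00133879,
        0.001358  ]), 'joint_efforts': array([-1.73364868e-03, -6.05232382e+01, -3.42070055e+01, -7.20464925e-06,
        9.04623274e-03, -3.12014674e-05]), 'eef_pos': array([266.46004122, 564.79095816, 230.52775135]), 'tcp_rot': array([-3.14158652e+00,  1.48287539e-03,  1.12999061e+00]), 'contact_force': array([ 0.20047125,  0.04117403, -0.0873781 ]), 'wrist_torque': array([0.01002481, 0.02801101, 0.00463756]), 'opening': 0.9978757523846308}
side {'fx': 493.2689182230075, 'fy': 493.2689182230075, 'cx': 253.58342295723114, 'cy': 196.3116774624229, 'distortion': array([-0.17203617,  0.        ,  0.        ,  0.        ,  0.        ]), 'R': array([[ 0.96034879, -0.27879493,  0.00189166],
       [-0.12212342, -0.42675154, -0.89608537],
       [ 0.25063133,  0.86032349, -0.44387772]]), 't': array([-494.20662907,  146.43254566,  742.56056653])}
top {'fx': 407.59155434280416, 'fy': 407.59155434280416, 'cx': 254.70932192230828, 'cy': 187.8672884302064, 'distortion': array([-0.02163798,  0.        ,  0.        ,  0.        ,  0.        ]), 'R': array([[-0.01336677, -0.99962259,  0.0240001 ],
       [-0.99321308,  0.01049998, -0.11583405],
       [ 0.11553833, -0.02538554, -0.99297858]]), 't': array([ 18.29227407, 541.70032138, 849.12023097])}
```

View pics/side0.png

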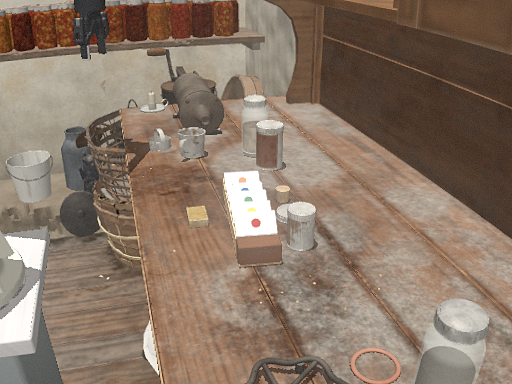

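View pics/top0.png

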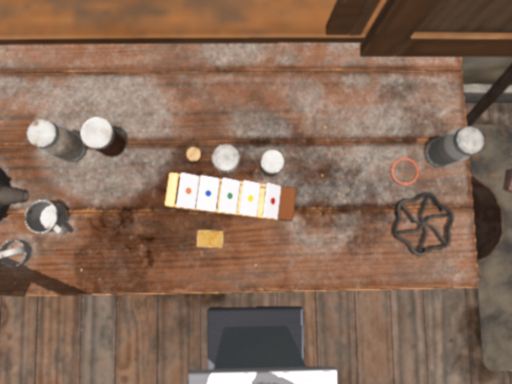

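The side view shows the caddy with its dark end at about (259,250) and its light end at about (240,176). In the top view the dark end is at (288,203) and the light end at (171,190). Next I'll backproject these.

```bash
cat > h.py <<'E'
import numpy as np,cv2
from rig import vision
def K(c): return np.array([[c['fx'],0,c['cx']],[0,c['fy'],c['cy']],[0,0,1.]])
def cloud(n,d,c=None):
    c=c or vision.camera_params(n)
    v,u=np.mgrid[0:384,0:512]
    p=cv2.undistortPoints(np.stack([u,v],-1).reshape(-1,1,2).astype(float),K(c),c['distortion']).reshape(384,512,2)
    X=np.dstack([p[...,0]*d,p[...,1]*d,d])-c['t']
    return X@c['R']
def proj(n,X,c=None):
    c=c or vision.camera_params(n)
    return cv2.projectPoints(np.asarray(X,float).reshape(-1,1,3),cv2.Rodrigues(c['R'])[0],c['t'],K(c),c['distortion'])[0].reshape(-1,2)
E
python3 - <<'E'
import cv2,numpy as np
from h import *
for n,(x0,x1,y0,y1),f in [("top",(150,310,135,255),5),("side",(170,330,160,280),5)]:
    p=cv2.imread(f"pics/{n}0.png")[y0:y1,x0:x1]; cv2.imwrite(f"pics/{n}0z.png",cv2.resize(p,None,fx=f,fy=f,interpolation=cv2.INTER_CUBIC))
W=cloud("top",np.load("pics/top0.npy"))
m=(W[...,2]>12)&(W[...,2]<90); 
m[:135]=0;m[255:]=0;m[:,:150]=0;m[:,310:]=0
nl,lab,st,ce=cv2.connectedComponentsWithStats(m.astype('uint8'))
for i in range(1,nl):
    if st[i,4]<30: continue
    q=W[lab==i]; print(st[i],ce[i].round(1),np.percentile(q[:,2],[5,50,95]).round(1),q.mean(0).round(1), [a if np.isscalar(a) else np.round(a,1) for a in cv2.minAreaRect(q[:,:2].astype('float32'))])
tb=W[235:250,180:195].reshape(-1,3); print('table',tb.mean(0))
E
```

```text
[212 144  27  27 440] [225.3 156.8] [12.3 13.9 16.4] [613.9  75.8  14.1] [array([613.6,  75.7]), array([55.6, 57.3]), 57.402896881103516]
[186 147  14  14 159] [192.9 153.5] [23.8 27.6 29.7] [619.4 145.8  27.2] [array([619.6, 146.6]), array([28.9, 28.8]), 86.05891418457031]
[260 150  24  26 497] [271.2 162.4] [31.4 70.1 72.6] [591.1 -22.5  65.9] [array([593.5, -23.1]), array([47.9, 47.1]), 89.75777435302734]
[ 165  172  131   49 4109] [229.1 195.9] [32.2 46.6 63.2] [523.4  66.5  47.3] [array([524.6,  64.2]), array([275.5,  72.3]), 82.40180969238281]
[197 230  27  18 417] [209.6 238.1] [12.9 15.2 17.4] [435.3 110.5  15.2] [array([435.4, 110.7]), array([56.1, 35.9]), 85.94940185546875]
table [427.39284435 161.45306184  -0.64676341]
```

View pics/top0z.png

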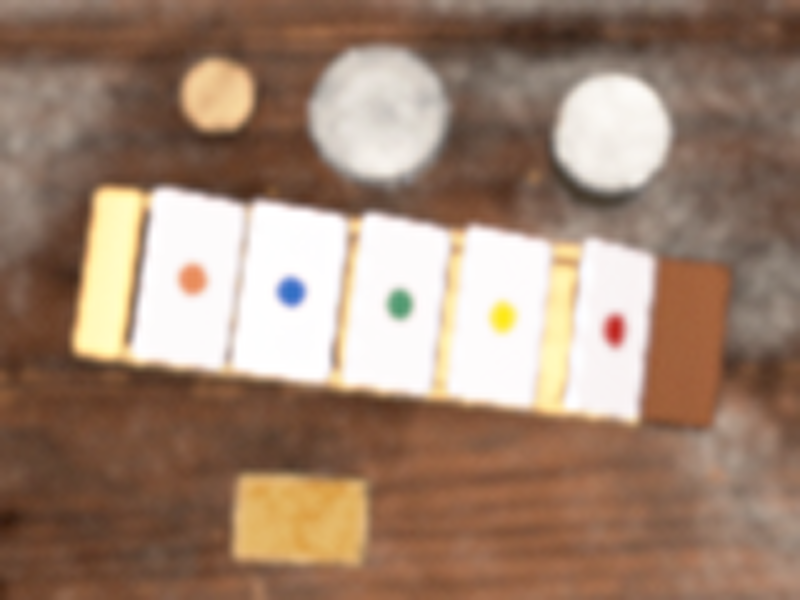

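View pics/side0z.png

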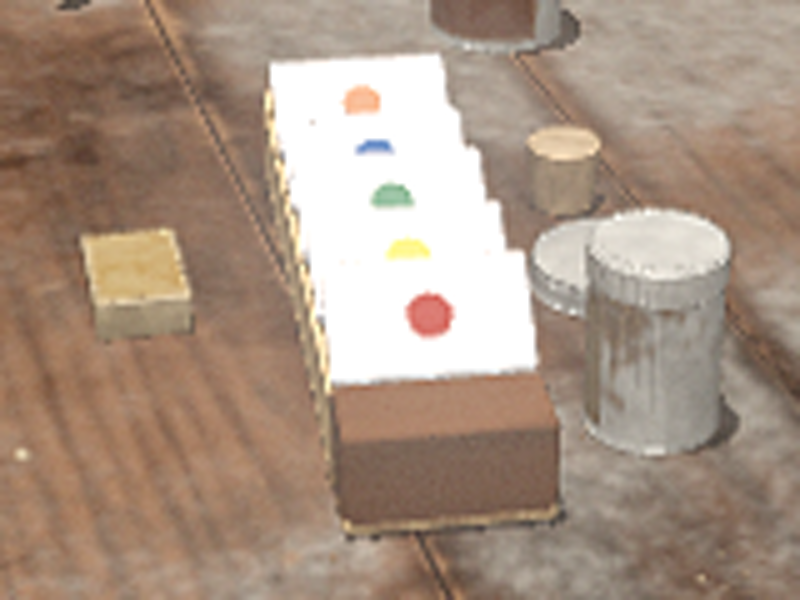

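The top zoom shows lids red to copper, running from right (615,330) to left (192,280). The rest is at (685,340) and the light block at (108,275). I'll check the pose against the side camera's depth and estimate the lid angles.

Run:
```python
import cv2,numpy as np
from h import *
a=np.deg2rad(82.4);u=np.array([np.cos(a),np.sin(a)]);o=np.array([524.6,64.2])+7.5*u;xx=np.array([u[1],-u[0]])
print(o,u)
def w(x,y,z): return np.r_[o+x*xx+y*u,z]
corn=[w(sx*36,y,40) for y in(-145,-110,110,130) for sx in(-1,1)]
for n,(x0,x1,y0,y1) in [("top",(150,310,135,255)),("side",(170,330,160,280))]:
    im=cv2.imread(f"pics/{n}0.png")[y0:y1,x0:x1]; im=cv2.resize(im,None,fx=5,fy=5)
    for q in proj(n,corn): cv2.circle(im,tuple(int(v) for v in (q-[x0,y0]+.5)*5),4,(255,0,255),1)
    cv2.imwrite(f"pics/{n}ov.png",im)
    W=cloud(n,np.load(f"pics/{n}0.npy")).reshape(-1,3)
    l=np.c_[(W[:,:2]-o)@xx,(W[:,:2]-o)@u,W[:,2]]
    k=(abs(l[:,0])<30)
    for nm,y0_,y1_ in[("rest",-140,-115),("end",113,128)]:
        s=l[k&(l[:,1]>y0_)&(l[:,1]<y1_)&(l[:,2]>25)]; print(n,nm,len(s),np.median(s[:,2]))
    for i in range(5):
        h=-110+44*i
        s=l[k&(l[:,1]>h+2)&(l[:,1]<h+38)&(l[:,2]>41)]
        if len(s)>20: 
            pf=np.polyfit(s[:,1]-h,s[:,2],1); print(n,i+1,len(s),pf,np.arctan(pf[0]),s[:,2].max(),(s[:,1]-h).max())
    # footprint from side rim
    s=l[(l[:,2]>30)&(l[:,2]<75)&(abs(l[:,0])<60)&(abs(l[:,1])<170)]
    print(n,s.min(0),s.max(0))
```

```text
[525.59192293  71.63411655] [0.13225639 0.99121554]
top rest 327 39.29502694839046
top end 197 39.26444308883854
top 1 373 [ 0.95172942 41.51687036] 0.7606709972874289 70.9082271967644 30.787334881044714
top 2 449 [ 0.65047405 40.56514083] 0.5767084004132004 65.4271753553842 35.76820529148545
top 3 457 [ 0.66696577 40.92108703] 0.5882096481186326 65.17665943298806 35.300739955435745
top 4 481 [ 0.48086149 40.10878233] 0.44821991440878406 60.66696523756421 37.9548759593379
top 5 479 [ 0.71279359 40.40251679] 0.619260759871205 66.49976093184848 34.93305101886983
top [ -36.1417333  -145.2461524    30.02026735] [ 59.91759745 130.30218774  74.45744722]
side rest 292 40.8897951981217
side end 0 nan
side 1 736 [ 1.00701457 42.60130632] 0.7888931772156744 71.97261382289882 30.186374217108806
side 2 341 [ 0.57600174 44.48715501] 0.5225867859282035 65.75472416931919 34.6381602787431
side 3 355 [ 0.63618257 43.97040213] 0.5666003303752997 66.14286421331647 34.79453801503577
side 4 246 [ 0.4090015  43.98738907] 0.388242123252197 60.90557018929313 37.68497308099493
side 5 327 [ 0.63626761 44.34390399] 0.5666608693120646 66.26034342686438 33.12645775066363
side [ -38.5323734  -148.55972257   30.0371515 ] [ 59.94264028 126.89957796  73.27256233]
  return _methods._mean(a, axis=axis, dtype=dtype,
  ret = ret.dtype.type(ret / rcount)
```

View pics/sideov.png

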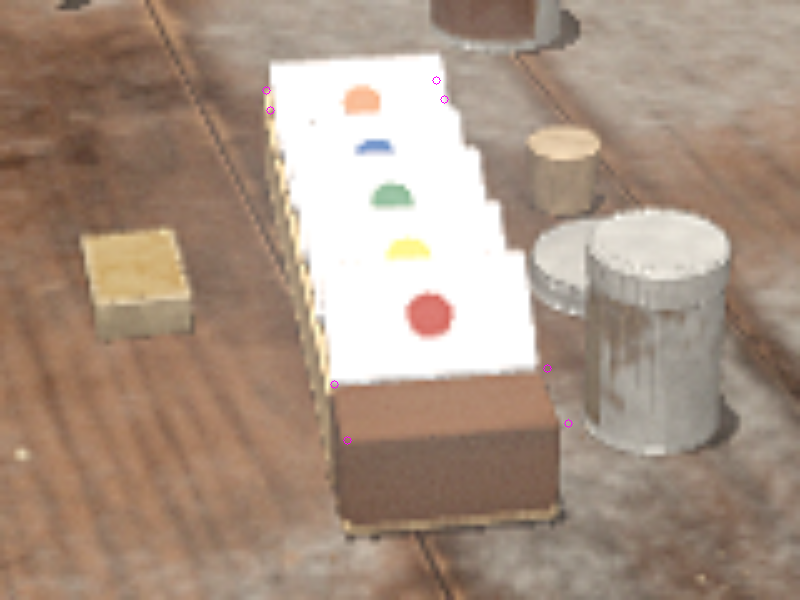

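View pics/topov.png

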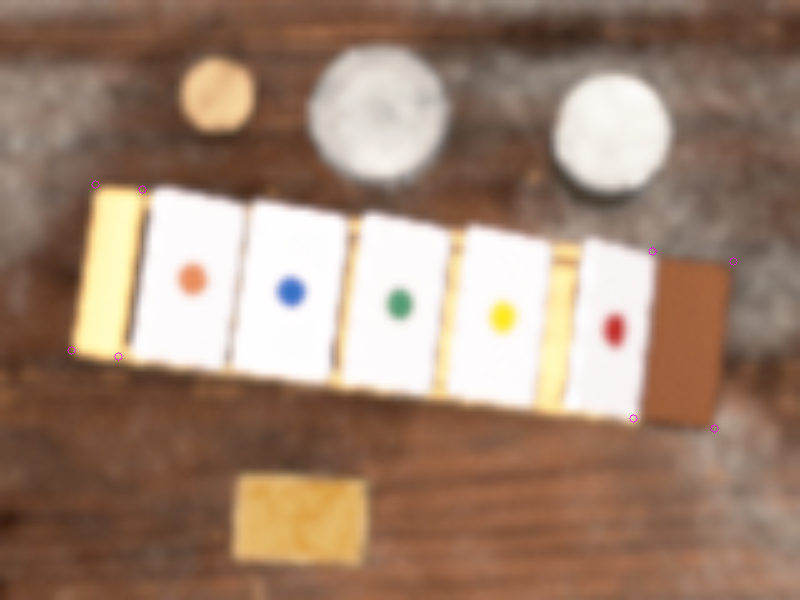

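Both views agree to about 2 mm: origin ≈ (525,70.5), yaw -7.6°, rest top ≈ 40 mm, lids open 0.4–0.8 rad. I'll work out the approach move.

```bash
cat > go.py <<'E'
import sys,numpy as np
from scipy.spatial.transform import Rotation as Ro
from rig import monitor
o=np.array([525,70.5]);yaw=np.deg2rad(-7.6);u=np.array([-np.sin(yaw),np.cos(yaw)]);xx=np.array([np.cos(yaw),np.sin(yaw)])
def calc(y,z,tilt,x=0):
    s=monitor.sense();R=Ro.from_euler('xyz',s['tcp_rot'])
    T=Ro.from_euler('z',yaw)*Ro.from_euler('x',np.pi)*Ro.from_euler('x',tilt)
    p=np.r_[o+x*xx+y*u,z]
    print('dp',R.inv().apply(p-s['eef_pos']).round(1),'ang',(R.inv()*T).as_rotvec().round(4))
def show():
    s=monitor.sense();R=Ro.from_euler('xyz',s['tcp_rot']);d=s['eef_pos'][:2]-o
    print('t',round(s['clock'],2),'loc x,y',round(d@xx,1),round(d@u,1),'z',round(s['eef_pos'][2],2),'F',s['contact_force'].round(2),'toolz',R.as_matrix()[:,2].round(3),'op',round(s['opening'],3))
if __name__=="__main__":
    show()
    if len(sys.argv)>1: calc(*map(float,sys.argv[1:]))
E
python3 go.py -128 140 0
```

```text
t 0.1 loc x,y -321.6 455.8 z 230.65 F [ 0.05 -0.28  0.49] toolz [-0.001 -0.001 -1.   ] op 0.999
dp [-458.7  483.6   91.2] ang [8.0000e-04 1.1000e-03 1.2626e+00]
```

```bash
python3 -m inch '[{"dp":[-229,242,20],"angular":[0,0,0.63],"fingers":255},{"dp":[-229,242,20],"angular":[0,0,0.63],"fingers":255},{"dp":[-229,242,20],"angular":[0,0,0.63],"fingers":255},{"dp":[-229,242,20],"angular":[0,0,0.63],"fingers":255},{"dp":[-229,242,20],"angular":[0,0,0.63],"fingers":255},{"dp":[-229,242,20],"angular":[0,0,0.63],"fingers":255},{"dp":[-229,242,20],"angular":[0,0,0.63],"fingers":255},{"dp":[-229,242,20],"angular":[0,0,0.63],"fingers":255},{"dp":[-229,242,20],"angular":[0,0,0.63],"fingers":255}]' 20; python3 go.py -128 140 0
```

```text
clock: 0.85
eef_pos: [388.8, 249.0, 210.6]
tcp_rot: [3.139, 0.002, 0.496]
contact_force: [-0.2, 1.4, -1.0]
opening: -0.002
t 0.85 loc x,y -158.6 158.9 z 210.55 F [-0.17  1.36 -1.03] toolz [-0.001 -0.003 -1.   ] op -0.002
dp [-40.3 325.1  71.4] ang [0.0029 0.0014 0.6288]
```

```bash
python3 -m inch '[{"dp":[-40,325,70],"angular":[0,0,0.63],"fingers":255},{"dp":[-40,325,70],"angular":[0,0,0.63],"fingers":255},{"dp":[-40,325,70],"angular":[0,0,0.63],"fingers":255},{"dp":[-40,325,70],"angular":[0,0,0.63],"fingers":255},{"dp":[-40,325,70],"angular":[0,0,0.63],"fingers":255},{"dp":[-40,325,70],"angular":[0,0,0.63],"fingers":255},{"dp":[-40,325,70],"angular":[0,0,0.63],"fingers":255},{"dp":[-40,325,70],"angular":[0,0,0.63],"fingers":255},{"dp":[-40,325,70],"angular":[0,0,0.63],"fingers":255},{"dp":[-40,325,70],"angular":[0,0,0.63],"fingers":255},{"dp":[-40,325,70],"angular":[0,0,0.63],"fingers":255}]'; python3 go.py -128 65 0.35
python3 - <<'E'
from rig import vision
import cv2
p,d=vision.grab_frame("wrist");cv2.imwrite("pics/w1.png",p)
E
```

```text
clock: 1.77
eef_pos: [508.0, -49.3, 140.9]
tcp_rot: [-3.141, 0.001, -0.131]
contact_force: [0.2, 0.4, -0.2]
opening: 0.003
t 1.77 loc x,y -1.0 -121.0 z 140.94 F [ 0.15  0.37 -0.21] toolz [-0.001  0.    -1.   ] op 0.003
dp [ 1.1  7.1 75.9] ang [0.3497 0.0015 0.0012]
```

View pics/w1.png

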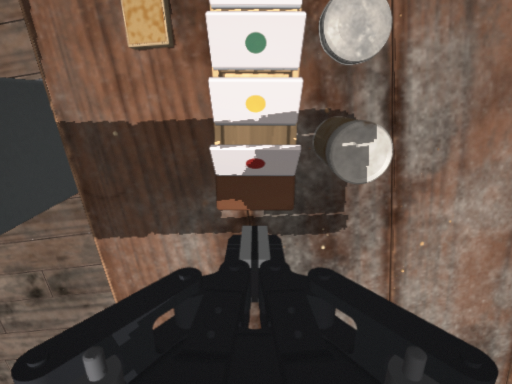

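The wrist view shows the closed fingers at column 256, in line with the caddy's centreline at about 255. The rest is just ahead at (256,193) and the tin is to the right at (360,150). Now tilt and descend.

```bash
python3 -m inch '[{"dp":[1,3,20],"angular":[0.12,0,0],"fingers":255},{"dp":[1,5,40],"angular":[0.24,0,0],"fingers":255},{"dp":[1,7,60],"angular":[0.35,0,0],"fingers":255},{"dp":[1,7,74],"angular":[0.35,0,0],"fingers":255},{"dp":[1,7,82],"angular":[0.35,0,0],"fingers":255},{"dp":[1,7,82],"angular":[0.35,0,0],"fingers":255}]'; python3 go.py -128 48 0.35
python3 - <<'E'
from rig import vision
import cv2
p,d=vision.grab_frame("side");cv2.imwrite("pics/s2.png",cv2.resize(p[130:290,150:350],None,fx=4,fy=4)[:600,:800])
E
```

```text
clock: 2.32
eef_pos: [507.3, -55.4, 58.0]
tcp_rot: [-2.792, 0.003, -0.129]
contact_force: [-0.4, 1.0, -0.2]
opening: 0.001
t 2.32 loc x,y -0.9 -127.1 z 58.03 F [-0.36  0.99 -0.19] toolz [ 0.041  0.34  -0.939] op 0.001
dp [0.9 4.3 9.1] ang [0.0002 0.0043 0.0021]
```

View pics/s2.png

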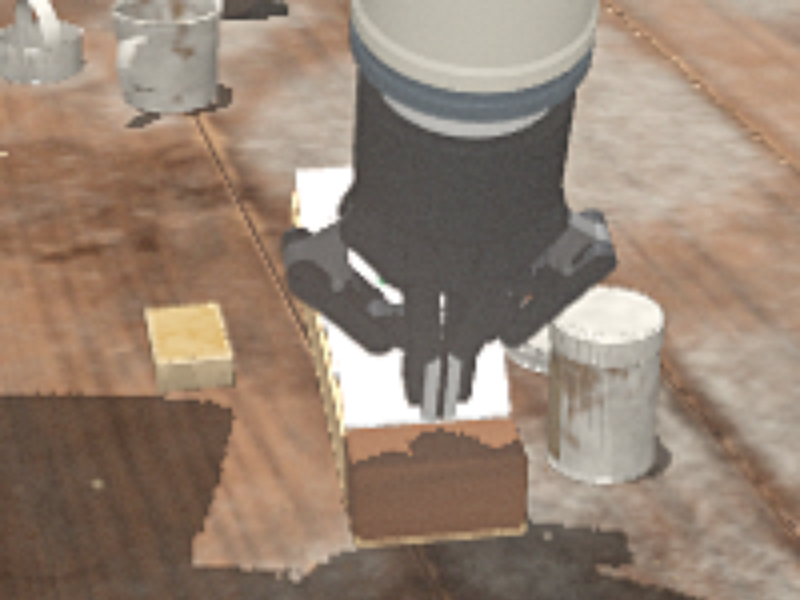

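The fingertips hover over the rest at (440,410) and the knuckles are above the tin at (605,390). Next: a slow touch-down.

```bash
python3 -m inch '[{"dp":[1,2.5,4.5],"angular":[0,0,0],"fingers":255},{"dp":[1,4.3,9],"angular":[0,0,0],"fingers":255},{"dp":[1,4.7,10],"angular":[0,0,0],"fingers":255},{"dp":[1,4.7,10],"angular":[0,0,0],"fingers":255}]'; python3 go.py
python3 -m inch '[{"dp":[0,0.4,1],"angular":[0,0,0],"fingers":255},{"dp":[0,0.7,1.9],"angular":[0,0,0],"fingers":255},{"dp":[0,0.7,1.9],"angular":[0,0,0],"fingers":255}]'; python3 go.py
```

```text
clock: 2.7
eef_pos: [509.6, -57.1, 48.5]
tcp_rot: [-2.792, -0.0, -0.129]
contact_force: [-0.3, 0.3, -0.8]
opening: -0.003
t 2.7 loc x,y 1.7 -128.5 z 48.5 F [-0.29  0.31 -0.8 ] toolz [ 0.044  0.34  -0.939] op -0.003
clock: 2.95
eef_pos: [509.5, -57.7, 46.3]
tcp_rot: [-2.792, -0.0, -0.13]
contact_force: [0.6, 0.4, 0.2]
opening: 0.0
t 2.95 loc x,y 1.6 -129.1 z 46.29 F [0.64 0.35 0.23] toolz [ 0.045  0.34  -0.939] op 0.0
```

```bash
D='no'; 
python3 -m inch '[{"dp":[0,0.3,0.9],"angular":[0,0,0],"fingers":255},{"dp":[0,0.3,0.9],"angular":[0,0,0],"fingers":255}]'; python3 go.py
python3 -m inch '[{"dp":[0,0.3,0.9],"angular":[0,0,0],"fingers":255},{"dp":[0,0.3,0.9],"angular":[0,0,0],"fingers":255}]'; python3 go.py
```

```text
clock: 3.12
eef_pos: [509.5, -57.7, 45.2]
tcp_rot: [-2.792, 0.0, -0.13]
contact_force: [-0.0, 1.0, -0.2]
opening: 0.003
t 3.12 loc x,y 1.6 -129.1 z 45.24 F [-0.    0.96 -0.19] toolz [ 0.044  0.34  -0.939] op 0.003
clock: 3.28
eef_pos: [509.4, -57.7, 44.2]
tcp_rot: [-2.792, 0.0, -0.13]
contact_force: [0.7, -0.3, 0.0]
opening: 0.006
t 3.28 loc x,y 1.5 -129.1 z 44.23 F [ 0.73 -0.26  0.01] toolz [ 0.044  0.34  -0.939] op 0.006
```

```bash
python3 -m inch '[{"dp":[0,0.2,0.5],"angular":[0,0,0],"fingers":255},{"dp":[0,0.2,0.5],"angular":[0,0,0],"fingers":255}]'; python3 go.py
```

```text
clock: 3.45
eef_pos: [509.5, -57.6, 43.7]
tcp_rot: [-2.792, 0.0, -0.13]
contact_force: [-0.1, 0.7, 0.3]
opening: -0.004
t 3.45 loc x,y 1.5 -129.1 z 43.73 F [-0.09  0.66  0.28] toolz [ 0.044  0.34  -0.939] op -0.004
```

```bash
python3 -m inch '[{"dp":[0,0.2,0.5],"angular":[0,0,0],"fingers":255},{"dp":[0,0.2,0.5],"angular":[0,0,0],"fingers":255}]'; python3 go.py
```

```text
clock: 3.62
eef_pos: [509.5, -57.7, 43.2]
tcp_rot: [-2.792, 0.0, -0.13]
contact_force: [0.0, 0.4, -0.0]
opening: -0.003
t 3.62 loc x,y 1.5 -129.1 z 43.22 F [ 0.02  0.39 -0.01] toolz [ 0.044  0.34  -0.939] op -0.003
```

```bash
python3 -m inch '[{"dp":[0,0.2,0.5],"angular":[0,0,0],"fingers":255},{"dp":[0,0.2,0.5],"angular":[0,0,0],"fingers":255}]'; python3 go.py
```

```text
clock: 3.78
eef_pos: [509.5, -57.7, 42.7]
tcp_rot: [-2.792, -0.0, -0.13]
contact_force: [-0.7, -0.4, 1.0]
opening: 0.002
t 3.78 loc x,y 1.6 -129.1 z 42.75 F [-0.7  -0.43  1.  ] toolz [ 0.045  0.34  -0.939] op 0.002
```

```bash
python3 -m inch '[{"dp":[0,0.2,0.5],"angular":[0,0,0],"fingers":255},{"dp":[0,0.2,0.5],"angular":[0,0,0],"fingers":255}]'; python3 go.py
```

```text
clock: 3.95
eef_pos: [509.6, -57.7, 42.5]
tcp_rot: [-2.791, -0.0, -0.13]
contact_force: [-1.5, -0.4, 6.9]
opening: 0.002
t 3.95 loc x,y 1.7 -129.1 z 42.54 F [-1.54 -0.36  6.87] toolz [ 0.045  0.34  -0.939] op 0.002
```

Contact at 6.9 N. I'll ease off slightly and begin the stroke.

```bash
python3 -m inch '[{"dp":[0,-1.95,0.55],"angular":[0,0,0],"fingers":255},{"dp":[0,-3.8,1.2],"angular":[0,0,0],"fingers":255},{"dp":[0,-5.7,1.9],"angular":[0,0,0],"fingers":255},{"dp":[0,-7.55,2.6],"angular":[0,0,0],"fingers":255},{"dp":[0,-9.45,3.3],"angular":[0,0,0],"fingers":255}]'; python3 go.py
```

```text
clock: 4.37
eef_pos: [511.2, -47.9, 42.5]
tcp_rot: [-2.792, -0.001, -0.13]
contact_force: [-1.4, -3.8, 5.6]
opening: -0.003
t 4.37 loc x,y 2.0 -119.2 z 42.53 F [-1.36 -3.83  5.6 ] toolz [ 0.045  0.339 -0.94 ] op -0.003
```

```bash
python3 -m inch '[{"dp":[0,-1.9,0.68],"angular":[0,0,0],"fingers":255},{"dp":[0,-3.8,1.36],"angular":[0,0,0],"fingers":255},{"dp":[0,-5.65,2.05],"angular":[0,0,0],"fingers":255},{"dp":[0,-7.5,2.7],"angular":[0,0,0],"fingers":255},{"dp":[0,-9.4,3.4],"angular":[0,0,0],"fingers":255}]'; python3 go.py
```

```text
clock: 4.78
eef_pos: [512.5, -38.0, 42.5]
tcp_rot: [-2.792, -0.001, -0.13]
contact_force: [-1.1, -4.4, 5.5]
opening: -0.003
t 4.78 loc x,y 2.0 -109.2 z 42.54 F [-1.09 -4.36  5.45] toolz [ 0.045  0.339 -0.94 ] op -0.003
```

```bash
python3 -m inch '[{"dp":[0,-1.9,0.68],"angular":[0,0,0],"fingers":255},{"dp":[0,-3.8,1.36],"angular":[0,0,0],"fingers":255},{"dp":[0,-5.65,2.05],"angular":[0,0,0],"fingers":255},{"dp":[0,-7.5,2.7],"angular":[0,0,0],"fingers":255},{"dp":[0,-9.4,3.4],"angular":[0,0,0],"fingers":255}]'; python3 go.py
python3 - <<'E'
from rig import vision
import cv2
p,d=vision.grab_frame("wrist");cv2.imwrite("pics/w3.png",p)
E
```

```text
clock: 5.2
eef_pos: [513.6, -27.8, 42.5]
tcp_rot: [-2.792, -0.0, -0.13]
contact_force: [-0.9, -3.4, 5.0]
opening: 0.003
t 5.2 loc x,y 1.7 -99.0 z 42.51 F [-0.93 -3.4   5.02] toolz [ 0.045  0.34  -0.939] op 0.003
```

View pics/w3.png

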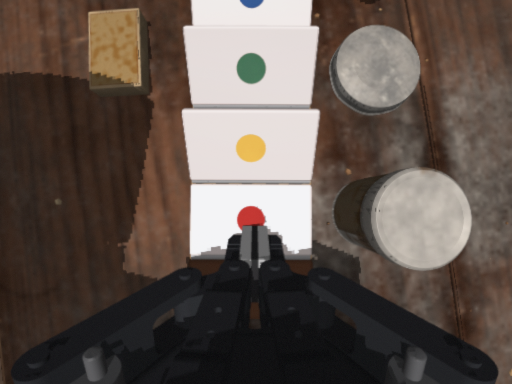

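Lid 1 (red dot at 250,218) lies flat under the fingertips and the others still stand. The fingertip is centred. Carrying on.

```bash
python3 -m inch '[{"dp":[0,-2.8,1.02],"angular":[0,0,0],"fingers":255},{"dp":[0,-5.6,2.05],"angular":[0,0,0],"fingers":255},{"dp":[0,-8.45,3.08],"angular":[0,0,0],"fingers":255},{"dp":[0,-11.3,4.1],"angular":[0,0,0],"fingers":255},{"dp":[0,-14.1,5.13],"angular":[0,0,0],"fingers":255},{"dp":[0,-16.9,6.15],"angular":[0,0,0],"fingers":255},{"dp":[0,-18.8,6.85],"angular":[0,0,0],"fingers":255}]'; python3 go.py
```

```text
clock: 5.83
eef_pos: [516.1, -7.8, 42.5]
tcp_rot: [-2.792, -0.0, -0.13]
contact_force: [-1.4, -3.9, 5.1]
opening: -0.001
t 5.83 loc x,y 1.5 -78.8 z 42.47 F [-1.45 -3.91  5.05] toolz [ 0.045  0.34  -0.939] op -0.001
```

```bash
python3 -m inch '[{"dp":[0,-2.8,1.02],"angular":[0,0,0],"fingers":255},{"dp":[0,-5.6,2.05],"angular":[0,0,0],"fingers":255},{"dp":[0,-8.45,3.08],"angular":[0,0,0],"fingers":255},{"dp":[0,-11.3,4.1],"angular":[0,0,0],"fingers":255},{"dp":[0,-14.1,5.13],"angular":[0,0,0],"fingers":255},{"dp":[0,-16.9,6.15],"angular":[0,0,0],"fingers":255},{"dp":[0,-18.8,6.85],"angular":[0,0,0],"fingers":255}]'; python3 go.py
```

```text
clock: 6.42
eef_pos: [518.5, 12.2, 42.4]
tcp_rot: [-2.791, 0.0, -0.13]
contact_force: [0.3, -2.9, 1.4]
opening: -0.006
t 6.42 loc x,y 1.3 -58.7 z 42.38 F [ 0.31 -2.93  1.42] toolz [ 0.044  0.34  -0.939] op -0.006
```

```bash
python3 -m inch '[{"dp":[0,-1.9,0.68],"angular":[0,0,0],"fingers":255},{"dp":[0,-3.8,1.36],"angular":[0,0,0],"fingers":255},{"dp":[0,-5.65,2.05],"angular":[0,0,0],"fingers":255},{"dp":[0,-7.5,2.7],"angular":[0,0,0],"fingers":255},{"dp":[0,-9.4,3.4],"angular":[0,0,0],"fingers":255}]'; python3 go.py
```

```text
clock: 6.83
eef_pos: [519.9, 21.8, 42.5]
tcp_rot: [-2.792, -0.0, -0.13]
contact_force: [-0.6, -4.0, 4.9]
opening: 0.003
t 6.83 loc x,y 1.4 -49.0 z 42.5 F [-0.57 -3.96  4.94] toolz [ 0.045  0.34  -0.939] op 0.003
```

```bash
python3 -m inch '[{"dp":[0,-2.8,1.02],"angular":[0,0,0],"fingers":255},{"dp":[0,-5.6,2.05],"angular":[0,0,0],"fingers":255},{"dp":[0,-8.45,3.08],"angular":[0,0,0],"fingers":255},{"dp":[0,-11.3,4.1],"angular":[0,0,0],"fingers":255},{"dp":[0,-14.1,5.13],"angular":[0,0,0],"fingers":255},{"dp":[0,-16.9,6.15],"angular":[0,0,0],"fingers":255},{"dp":[0,-18.8,6.85],"angular":[0,0,0],"fingers":255}]'; python3 go.py
python3 - <<'E'
from rig import vision
import cv2
p,d=vision.grab_frame("top");cv2.imwrite("pics/t4.png",cv2.resize(p[120:260,120:320],None,fx=4,fy=4))
E
```

```text
clock: 7.42
eef_pos: [522.4, 41.8, 42.5]
tcp_rot: [-2.792, 0.0, -0.13]
contact_force: [-0.6, -3.6, 4.4]
opening: 0.002
t 7.42 loc x,y 1.3 -28.7 z 42.48 F [-0.59 -3.61  4.42] toolz [ 0.044  0.34  -0.939] op 0.002
```

View pics/t4.png

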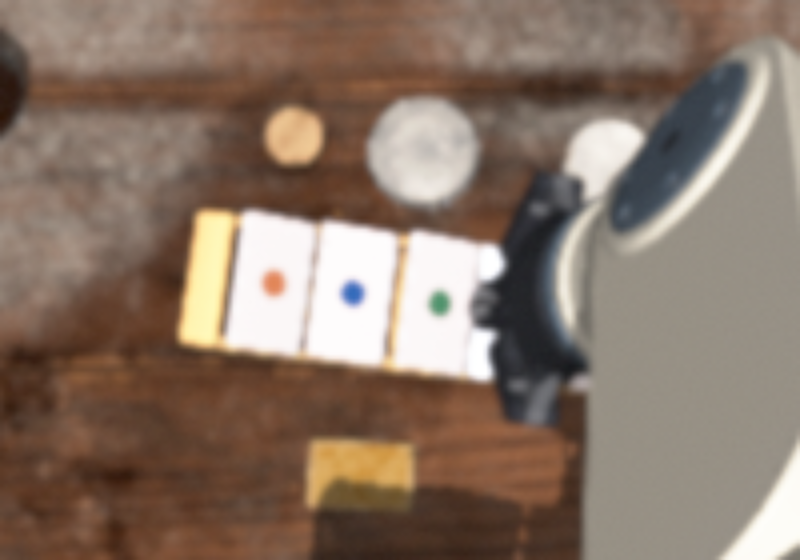

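The top view shows lids 3–5 still open (green dot at 440,302) and lid 2 down under the finger. The caddy's light end hasn't moved. Continuing.

```bash
python3 -m inch '[{"dp":[0,-2.8,1.04],"angular":[0,0,0],"fingers":255},{"dp":[0,-5.6,2.08],"angular":[0,0,0],"fingers":255},{"dp":[0,-8.45,3.11],"angular":[0,0,0],"fingers":255},{"dp":[0,-11.3,4.13],"angular":[0,0,0],"fingers":255},{"dp":[0,-14.1,5.16],"angular":[0,0,0],"fingers":255},{"dp":[0,-16.9,6.18],"angular":[0,0,0],"fingers":255},{"dp":[0,-18.8,6.87],"angular":[0,0,0],"fingers":255}]'; python3 go.py
```

```text
clock: 8.05
eef_pos: [525.1, 61.8, 42.5]
tcp_rot: [-2.792, -0.0, -0.13]
contact_force: [0.1, -4.0, 4.8]
opening: -0.003
t 8.05 loc x,y 1.2 -8.6 z 42.51 F [ 0.07 -4.04  4.85] toolz [ 0.044  0.34  -0.939] op -0.003
```

```bash
python3 -m inch '[{"dp":[0,-2.8,1.03],"angular":[0,0,0],"fingers":255},{"dp":[0,-5.6,2.06],"angular":[0,0,0],"fingers":255},{"dp":[0,-8.45,3.09],"angular":[0,0,0],"fingers":255},{"dp":[0,-11.3,4.12],"angular":[0,0,0],"fingers":255},{"dp":[0,-14.1,5.15],"angular":[0,0,0],"fingers":255},{"dp":[0,-16.9,6.17],"angular":[0,0,0],"fingers":255},{"dp":[0,-18.8,6.87],"angular":[0,0,0],"fingers":255}]'; python3 go.py
```

```text
clock: 8.63
eef_pos: [527.6, 81.6, 42.5]
tcp_rot: [-2.792, 0.0, -0.13]
contact_force: [-0.7, -4.5, 5.5]
opening: -0.002
t 8.63 loc x,y 1.2 11.3 z 42.46 F [-0.7  -4.5   5.46] toolz [ 0.044  0.34  -0.939] op -0.002
```

```bash
python3 -m inch '[{"dp":[0,-2.8,1.03],"angular":[0,0,0],"fingers":255},{"dp":[0,-5.6,2.06],"angular":[0,0,0],"fingers":255},{"dp":[0,-8.45,3.09],"angular":[0,0,0],"fingers":255},{"dp":[0,-11.3,4.12],"angular":[0,0,0],"fingers":255},{"dp":[0,-14.1,5.15],"angular":[0,0,0],"fingers":255},{"dp":[0,-16.9,6.17],"angular":[0,0,0],"fingers":255},{"dp":[0,-18.8,6.87],"angular":[0,0,0],"fingers":255}]'; python3 go.py
```

```text
clock: 9.22
eef_pos: [530.1, 101.4, 42.3]
tcp_rot: [-2.792, 0.0, -0.13]
contact_force: [-1.2, -7.3, 4.3]
opening: 0.004
t 9.22 loc x,y 1.0 31.3 z 42.3 F [-1.19 -7.35  4.29] toolz [ 0.044  0.34  -0.939] op 0.004
```

At the lid 3/4 gap the drag has risen a little (7 N), so I'll ease up 0.2 mm and continue.

```bash
python3 -m inch '[{"dp":[0,-1.5,0.3],"angular":[0,0,0],"fingers":255},{"dp":[0,-2.9,0.85],"angular":[0,0,0],"fingers":255},{"dp":[0,-4.8,1.55],"angular":[0,0,0],"fingers":255}]'; python3 go.py
```

```text
clock: 9.47
eef_pos: [530.8, 106.2, 42.6]
tcp_rot: [-2.792, 0.0, -0.13]
contact_force: [-0.7, -3.3, 3.7]
opening: -0.002
t 9.47 loc x,y 1.0 36.2 z 42.57 F [-0.69 -3.26  3.73] toolz [ 0.044  0.34  -0.939] op -0.002
```

```bash
python3 -m inch '[{"dp":[0,-2.8,1.05],"angular":[0,0,0],"fingers":255},{"dp":[0,-5.6,2.1],"angular":[0,0,0],"fingers":255},{"dp":[0,-8.45,3.13],"angular":[0,0,0],"fingers":255},{"dp":[0,-11.3,4.16],"angular":[0,0,0],"fingers":255},{"dp":[0,-14.1,5.19],"angular":[0,0,0],"fingers":255},{"dp":[0,-16.9,6.22],"angular":[0,0,0],"fingers":255},{"dp":[0,-18.8,6.91],"angular":[0,0,0],"fingers":255}]'; python3 go.py
```

```text
clock: 10.05
eef_pos: [533.5, 126.3, 42.6]
tcp_rot: [-2.792, 0.0, -0.13]
contact_force: [0.3, -1.4, 3.7]
opening: 0.002
t 10.05 loc x,y 1.0 56.4 z 42.58 F [ 0.29 -1.4   3.66] toolz [ 0.044  0.34  -0.939] op 0.002
```

```bash
python3 -m inch '[{"dp":[0,-2.8,1.03],"angular":[0,0,0],"fingers":255},{"dp":[0,-5.6,2.06],"angular":[0,0,0],"fingers":255},{"dp":[0,-8.45,3.09],"angular":[0,0,0],"fingers":255},{"dp":[0,-11.3,4.1],"angular":[0,0,0],"fingers":255},{"dp":[0,-14.1,5.1],"angular":[0,0,0],"fingers":255}]'; python3 go.py
```

```text
clock: 10.47
eef_pos: [535.4, 141.1, 42.6]
tcp_rot: [-2.792, 0.0, -0.13]
contact_force: [-0.9, -2.1, 2.3]
opening: 0.001
t 10.47 loc x,y 1.0 71.3 z 42.61 F [-0.9  -2.07  2.31] toolz [ 0.044  0.34  -0.939] op 0.001
```

```bash
python3 -m inch '[{"dp":[0,-1.9,0.68],"angular":[0,0,0],"fingers":255},{"dp":[0,-3.8,1.36],"angular":[0,0,0],"fingers":255},{"dp":[0,-5.6,2.1],"angular":[0,0,0],"fingers":255},{"dp":[0,-7.45,2.8],"angular":[0,0,0],"fingers":255},{"dp":[0,-9.35,3.5],"angular":[0,0,0],"fingers":255}]'; python3 go.py
```

```text
clock: 10.88
eef_pos: [536.8, 150.8, 42.6]
tcp_rot: [-2.792, -0.0, -0.13]
contact_force: [0.5, -3.0, 2.6]
opening: 0.001
t 10.88 loc x,y 1.1 81.2 z 42.61 F [ 0.46 -2.96  2.56] toolz [ 0.045  0.34  -0.939] op 0.001
```

```bash
python3 -m inch '[{"dp":[0,-2.8,1.04],"angular":[0,0,0],"fingers":255},{"dp":[0,-5.6,2.08],"angular":[0,0,0],"fingers":255},{"dp":[0,-8.45,3.11],"angular":[0,0,0],"fingers":255},{"dp":[0,-11.3,4.14],"angular":[0,0,0],"fingers":255},{"dp":[0,-14.1,5.17],"angular":[0,0,0],"fingers":255},{"dp":[0,-16.9,6.2],"angular":[0,0,0],"fingers":255},{"dp":[0,-18.8,6.89],"angular":[0,0,0],"fingers":255}]'; python3 go.py
```

```text
clock: 11.47
eef_pos: [539.4, 170.9, 42.5]
tcp_rot: [-2.792, 0.0, -0.13]
contact_force: [-0.5, -3.8, 4.1]
opening: -0.0
t 11.47 loc x,y 1.0 101.4 z 42.54 F [-0.51 -3.76  4.11] toolz [ 0.044  0.34  -0.939] op -0.0
```

```bash
python3 -m inch '[{"dp":[0,-2.8,1.03],"angular":[0,0,0],"fingers":255},{"dp":[0,-5.6,2.06],"angular":[0,0,0],"fingers":255},{"dp":[0,-8.45,3.09],"angular":[0,0,0],"fingers":255},{"dp":[0,-11.3,4.1],"angular":[0,0,0],"fingers":255},{"dp":[0,-14.15,5.05],"angular":[0,0,0],"fingers":255}]'; python3 go.py
```

```text
clock: 11.88
eef_pos: [541.3, 185.7, 42.6]
tcp_rot: [-2.792, 0.0, -0.13]
contact_force: [0.1, -1.2, 1.9]
opening: -0.007
t 11.88 loc x,y 0.9 116.4 z 42.61 F [ 0.12 -1.16  1.92] toolz [ 0.044  0.34  -0.939] op -0.007
```

```bash
python3 -m inch '[{"dp":[0,-1.9,0.66],"angular":[0,0,0],"fingers":255},{"dp":[0,-3.8,1.32],"angular":[0,0,0],"fingers":255},{"dp":[0,-5.7,2.0],"angular":[0,0,0],"fingers":255},{"dp":[0,-7.55,2.68],"angular":[0,0,0],"fingers":255},{"dp":[0,-9.4,3.4],"angular":[0,0,0],"fingers":255}]'; python3 go.py
```

```text
clock: 12.3
eef_pos: [542.6, 195.5, 42.6]
tcp_rot: [-2.792, 0.0, -0.13]
contact_force: [-0.1, -2.9, 2.2]
opening: 0.001
t 12.3 loc x,y 0.9 126.2 z 42.65 F [-0.08 -2.88  2.15] toolz [ 0.044  0.34  -0.939] op 0.001
```

The fingertip is on the end block. I'll check the lids before lifting.

```bash
cat > chk.py <<'E'
import sys,cv2,numpy as np
from h import *
tag=sys.argv[1]
a=np.deg2rad(82.4);u=np.array([np.cos(a),np.sin(a)]);o=np.array([525.6,71.6]);xx=np.array([u[1],-u[0]])
for n,(x0,x1,y0,y1) in [("top",(150,310,135,255)),("side",(170,330,160,280))]:
    p,d=vision.grab_frame(n);cv2.imwrite(f"pics/{n}{tag}.png",cv2.resize(p[y0:y1,x0:x1],None,fx=5,fy=5))
    W=cloud(n,d);l=np.dstack([(W[...,:2]-o)@xx,(W[...,:2]-o)@u,W[...,2]])
    wh=p.min(-1)>120
    for i in range(5):
        h=-110+44*i
        s=l[wh&(abs(l[...,0])<33)&(l[...,1]>h+2)&(l[...,1]<h+40)&(l[...,2]>25)&(l[...,2]<80)]
        if len(s)>20:
            c,*_=np.linalg.lstsq(np.c_[s[:,1]-h,np.ones(len(s))],s[:,2],rcond=None); print(n,i+1,len(s),c.round(3),'max',s[:,2].max().round(1))
    m=(l[...,2]>20)&(l[...,2]<80)&(abs(l[...,0])<45)&(abs(l[...,1])<160)
    print(n,cv2.minAreaRect(W[m][:,:2].astype('float32')))
E
python3 chk.py a; python3 go.py
```

```text
top 1 29 [-6.0000e-03  3.9139e+01] max 40.5
top 4 52 [1.600e-02 3.963e+01] max 42.7
top ((521.1432495117188, 37.000221252441406), (220.3173065185547, 71.88629913330078), 82.26151275634766)
side 1 407 [1.000e-03 4.086e+01] max 43.3
side 2 344 [7.0000e-03 4.0894e+01] max 43.9
side 3 305 [-2.0000e-03  4.1064e+01] max 42.6
side 4 269 [-0.    40.997] max 43.5
side 5 263 [ 0.309 37.061] max 76.5
side ((521.763427734375, 62.37439727783203), (277.7997131347656, 71.7862777709961), 82.36153411865234)
t 12.4 loc x,y 0.9 126.4 z 42.69 F [ 0.3  -0.16  1.58] toolz [ 0.044  0.34  -0.939] op -0.002
```

View pics/sidea.png

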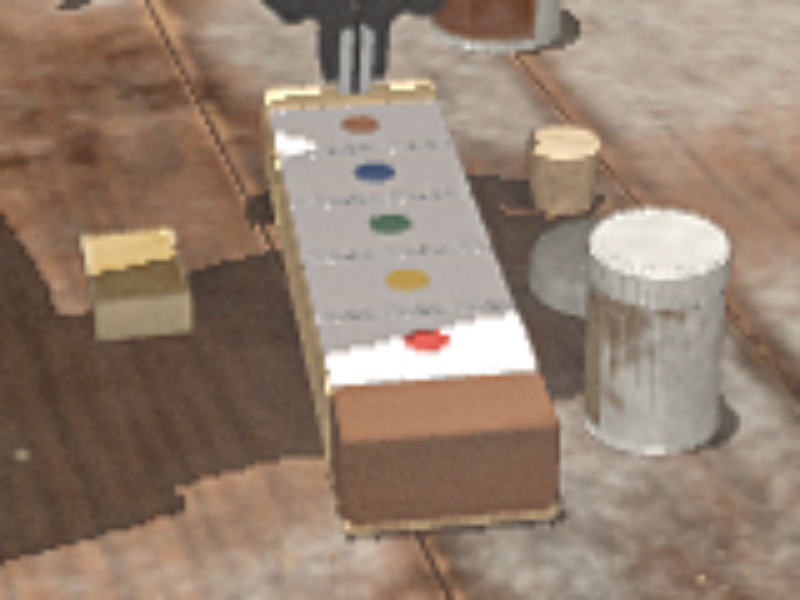

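View pics/topa.png

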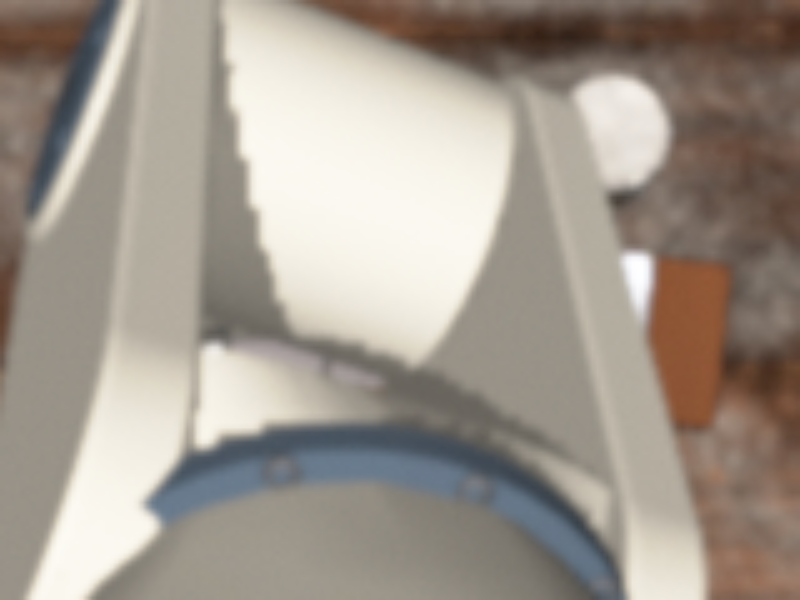

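All the lids lie flat in the side view (dots at (360,125) down to (425,340)) and the caddy hasn't moved. Lifting straight up, then clearing.

```bash
python3 -m inch '[{"dp":[0,-1,-2.8],"angular":[0,0,0],"fingers":255},{"dp":[0,-5,-14],"angular":[0,0,0],"fingers":255},{"dp":[0,-12,-33],"angular":[0,0,0],"fingers":255},{"dp":[0,-20,-56],"angular":[0,0,0],"fingers":255},{"dp":[0,-30,-83],"angular":[0,0,0],"fingers":255},{"dp":[0,-41,-112],"angular":[0,0,0],"fingers":255},{"dp":[-30,-45,-125],"angular":[0,0,0],"fingers":255},{"dp":[-65,-48,-130],"angular":[0,0,0],"fingers":255},{"dp":[-100,-48,-130],"angular":[0,0,0],"fingers":255},{"dp":[-130,-48,-130],"angular":[0,0,0],"fingers":255},{"dp":[-150,-48,-130],"angular":[0,0,0],"fingers":255},{"dp":[-150,-48,-130],"angular":[0,0,0],"fingers":255}]'; python3 go.py; python3 chk.py b
```

```text
clock: 13.4
eef_pos: [389.3, 215.1, 181.4]
tcp_rot: [-2.792, 0.003, -0.129]
contact_force: [-0.8, 1.1, -0.7]
opening: 0.0
t 13.4 loc x,y -153.6 125.4 z 181.41 F [-0.78  1.05 -0.69] toolz [ 0.042  0.34  -0.94 ] op 0.0
top 1 522 [5.000e-03 3.929e+01] max 45.0
top 2 532 [-1.2000e-02  3.9662e+01] max 43.1
top 3 532 [-1.000e-03  3.955e+01] max 43.7
top 4 534 [1.0000e-03 3.9439e+01] max 43.2
top 5 540 [1.0000e-03 3.9323e+01] max 43.4
top ((524.6229248046875, 64.44307708740234), (275.26171875, 72.26165771484375), 82.43336486816406)
side 1 410 [4.0000e-03 4.0778e+01] max 43.6
side 2 379 [-3.0000e-03  4.1011e+01] max 43.0
side 3 336 [2.0000e-03 4.0997e+01] max 43.0
side 4 291 [-0.    41.044] max 43.6
side 5 253 [-1.0000e-03  4.1137e+01] max 43.2
side ((521.9517211914062, 62.941139221191406), (278.60369873046875, 72.16862487792969), 82.42513275146484)
```

View pics/sideb.png

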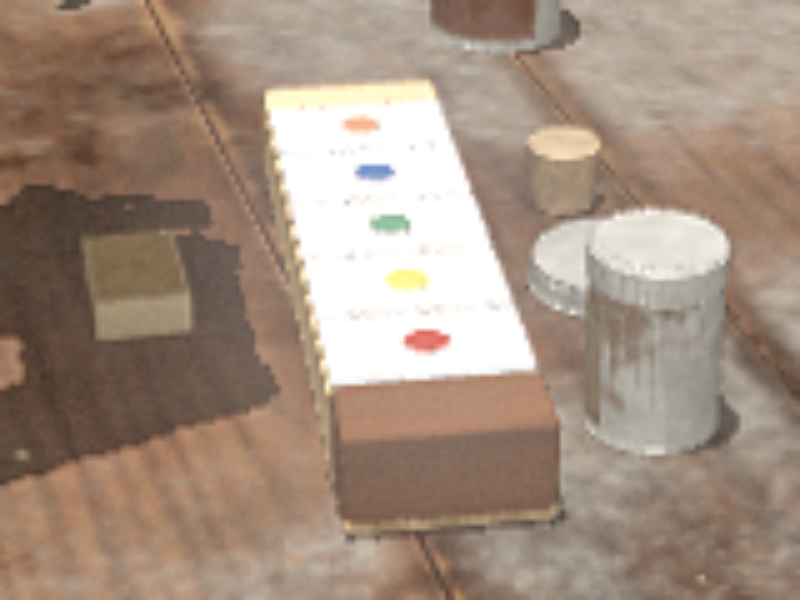

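View pics/topb.png

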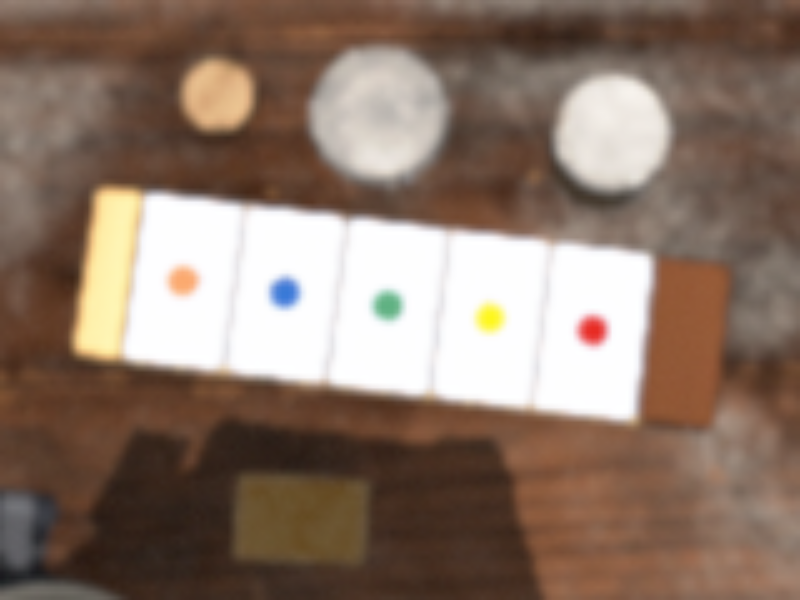

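Both views show all five lids flat, with slopes of 0.012 rad or less. The caddy moved less than 0.3 mm, the other objects are where they were, and the hand is clear.

```bash
python3 -c "
from rig import sign_off
print(sign_off())"
```

```text
the job is handed in; nothing more can be done
None
```

All five lids are shut, and the job is handed in at about 13.5 s on the robot's clock. I touched down on the dark finger rest with the fingers closed and tilted 20°. I then stroked along the row to the light end block, staying down on the caddy throughout, and lifted straight up and clear.

- **Forces:** the readings taken between moves showed 1–7 N of downward press. Drag peaked at about 7 N crossing the gap between lids 3 and 4, so I eased up 0.2 mm there.
- **Lids:** in both camera views every lid ended level, within 0.012 rad.
- **Caddy:** it moved less than 0.3 mm by the top camera.
- **Other objects:** the tin, jar lid, cork and matchbox look unmoved in both pictures.
- **Disagreement:** the top and side cameras placed the caddy about 2–3 mm apart, roughly the stated calibration error. The side-camera fit for lid 5 read wrong while the fingers were in view, but was level once they were clear.

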